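Free the seized knob of a bottle clamp and clamp the bottle by feel

ROBOT

A 6-joint arm with a two-finger parallel gripper is mounted at the origin on the work surface; the furniture and walls round the work are solid. World frame = base frame: x ahead of the robot, y to its left, z up, the work surface at z = 0. Lengths are in m, angles in rad, forces in N, time in s.
With the tool pointing down it reaches from about 0.325 to 0.75 m from the base axis. Payload 7.6 kg.
Tool frame: the origin (TCP) lies at the centre of the arm's flange, where the gripper is bolted on; the fingertips stand 173 mm ahead of it and the grasp point (between the pads) lies 155 mm ahead of it (env.hold_point_z is the distance from the TCP to the grasp point, in m); z points along the fingers, y is the line along which they close (so a half turn about z gives the same grasp; the last joint's range is limited). The gripper opens to 85 mm and grips with 20 to 120 N. Pads are 22 mm wide; open, the fingers measure 114 mm over their backs; the gripper's body (76 mm by 85 mm) begins 54 mm behind the grasp point. The pads swing forward as they close: fully open they stand 13 mm farther back than shut.
Start: joints at [1.277, 0.052, 1.401, -0, 1.689, -0.07], TCP at [0.116, 0.512, 0.405] pointing down, gripper open.
Joint ranges: [-2.9, 2.9], [-0.91, 2.17], [0.12, 2.37], [-1.06, 4.2], [0.26, 2.73], [-2.93, 2.93]. Speed limits (rad/s): [2.57, 2.57, 3.01, 3.14, 3.14, 3.14].

INTERFACE

Orientations are given as a 3x3 rotation matrix whose columns are the frame's x, y, z axes.
In Python, from station import env gives the robot as it stands. Calls block until the motion is done:
- env.goto(position, orientation): joint-space move of the TCP to a pose.
- env.move_l(position, ori=None, feed=0.15): straight line of the TCP; ori=None keeps the orientation; feed is the mean speed in m/s.
- env.move_j(angles): joint-space move.
- env.command_gripper(opening): finger opening in m; the grip force is fixed at half the most; returns when the fingers have stopped.
- env.dwell(seconds).
- env.ik(position, orientation): joint angles nearest the present ones, or None.
- env.read_state(): the state.
- env.snapshot(name): name is "side" or "top" or "wrist"; returns a dict with "img" (480x640x3 uint8, red, green, blue), "K" (3x3 intrinsics, pixels), "T" (4x4, takes a point from camera to world coordinates); the wrist camera has in their place "mount" (4x4, takes a point from camera to tool coordinates, whose origin is the TCP and whose axes are the flange's). Camera axes: x right, y up, looking along -z (the intrinsics and any distortion apply to the point x, -y, -z); pixel columns grow to the right and rows downward; lengths in m; the calibration is good to about 2 mm. A picture is of the moment at which its call begins: read the wrist's pose just before it. There is no depth.
A pose or a line that the arm cannot do raises env.IKError and nothing moves.
- env.job_done(): hands the job in; it is judged then, once.
The state is a dict: "time": time; "qpos": joint angles; "qd": joint speeds; "joint_efforts": joint torques, N m; "tool_pos": TCP position; "tool_rot": TCP orientation; "contact_force": force on the tool from outside, world axes, zero at the start; "moment": the same for the moment, N m; "width": finger opening in m; "grasp_force": force on a finger pad.
Only numpy, scipy, OpenCV 4.12 (cv2) and the standard library are available. Lean on these libraries where they do the work, as an engineer would, in place of code of your own. Each camera call takes 0.05 s, during which the arm holds its last target. There are 200 camera calls.

TASK

The knob of the bottle clamp has seized with the jaw open. Break it loose with a short firm clockwise twist, then keep turning it clockwise and run the jaw in by feel until it holds the spray bottle snugly against the V fence without squashing the thin bottle, and let go. Work by the knob alone: do not touch the bottle, and leave the things round about where they are.

Things in the scene. Friction and masses are not known exactly. Their poses are not given: they have to be found in the camera images.
- clamp: Bottle clamp fixed to the worktop: aluminium plate 245x90x14 mm, grey gear housing 76x76 mm, 50 mm high, on one end. Origin on the worktop under the knob's axis; x points along the plate from knob to bottle (the way the jaw closes), z up. The V fence at the far end is set anew for each job, its distance not exactly known: the bottle gets pinched at 1.0 to 2.2 rad of the knob.
- knob_grip (a point): Grip point of the black knob on the housing: on its upright axis, 86 mm above the worktop. The knob is an upright bar 60 mm long, 16 mm thick (the width to grasp), top 104 mm above the worktop, over a round flange of radius 27 mm whose top is at 59.5 mm. The bar is free on both sides above the flange. x runs along the bar and turns with it, z is up.
- knob (a joint): Knob angle, rad: 0 at the start, grows clockwise seen from above, ends at 2.7. Seized at 0: 0.75 N m starts it, falling off by 0.3 rad; let go before that it springs back. Then free against a steady 0.25 N m of friction, staying where left; 12 mm of jaw per rad. Pinching adds 0.012 N m per N of squeeze, 120 N per rad. Let go, friction holds up to about 20 N; some may ease off.
- jaw_pad: Black rubber pad, 6x50x26 mm, sprung on the front of the jaw (10 N per mm). Its axes are the clamp's. Its face lies 87 mm along x from this body's origin, 23 to 49 mm above the worktop; at the start this origin coincides with the clamp's.
- bottle: White spray bottle, 54 mm in diameter, 201 mm tall, about 60 g, thin walled, standing loosely on the plate between pad and fence, its axis 116 to 124 mm from the knob's axis at the start. Origin at the centre of its underside, z up. The jaw first slides it to the fence with under 1 N; then the squeeze rises. Snug is over 3 N, best about 12 N; it is squashed at 30 N.
- funnel: Bystander, to be left alone: funnel standing mouth down, 120 mm wide, 114 mm high. Origin at the centre of its underside.
- tint: Bystander, to be left alone: slim tinted bottle with a dark cap, 48 mm wide, 196 mm high. Origin at the centre of its underside.
- mist_b: Bystander, to be left alone: another white spray bottle, 54 mm wide, 198 mm high, away from the clamp. Origin at the centre of its underside.

How it is judged:
On the way, in this order (a step that is already met when the one before it is completed fails the run):
1. the knob is broken loose: turned past 0.4 rad (value of joint knob above 0.4 rad), for 0.1 s.
2. the jaw squeezes the bottle with more than 3 N (contact force between jaw_pad and bottle above 3 N), for 0.2 s.
At the end, for the whole second after the job is handed in: The jaw pad holds the bottle with 3 to 30 N, the knob stays where it was left beyond 0.9 rad, and the bottle stands upright (within 0.1 rad) and at rest in the clamp (contact force between jaw_pad and bottle between 3 and 30 N and value of joint knob above 0.9 rad and angle between bottle's own z axis and vertical below 0.1 rad and linear speed of bottle below 0.02 m/s and angular speed of bottle below 0.2 rad/s); the robot touches nothing.
It fails at once if the bottle is squashed: squeezed with more than 30 N (contact force between jaw_pad and bottle above 30 N).
It fails at once if the robot touches the bottle (more than 1 N) (contact force between any of the fingers, the arm and bottle above 1 N).
It fails at once if a thing round about is shifted by more than 30 mm (distance of any of funnel, tint, mist_b from where it was at the start of the episode above 0.03 m).
It also fails if it takes over 72 s, if anything falls off the work surface, if the arm or the gripper's body presses on something with over 40 N, if the wrist force passes 120 N, or if a joint passes its speed limit or range.

## Working session

There is one attempt and no reset: what is moved stays moved. The work goes in short steps, each a Python script; the robot and the scene stay as the last script left them, time stands still between calls to the robot, and variables do not carry over. Pictures are saved under pics/ and viewed, at most 10 in all, crops included, and the job is handed in when it is done.

```bash
ls; mkdir -p pics; python3 - <<'E'
from station import env
import cv2,numpy as np,pickle
d={}
for n in("side","top"):
    s=env.snapshot(n);d[n]=s;cv2.imwrite(f"pics/{n}0.png",s["img"][:,:,::-1]);print(n,s["K"],s["T"],s.keys())
pickle.dump(d,open("snap.pkl","wb"))
print(env.read_state())
E
```

```text
pics
side [[501.30094826   0.         326.53180516]
 [  0.         501.30094826 232.73202591]
 [  0.           0.           1.        ]] [[-0.04903853 -0.87801906  0.47610686  0.94492471]
 [ 0.99876846 -0.03951073  0.03000789  0.03960169]
 [-0.00753617  0.47699206  0.87887529  0.81638913]
 [ 0.          0.          0.          1.        ]] dict_keys(['img', 'K', 'T'])
top [[532.73664698   0.         310.66672807]
 [  0.         532.73664698 241.8154625 ]
 [  0.           0.           1.        ]] [[-2.55805186e-02  9.81568846e-01 -1.89389115e-01  3.46872466e-01]
 [-9.99672513e-01 -2.52518910e-02  4.14845277e-03  2.91938410e-02]
 [-7.10441295e-04  1.89433212e-01  9.81893351e-01  1.07189408e+00]
 [ 0.00000000e+00  0.00000000e+00  0.00000000e+00  1.00000000e+00]] dict_keys(['img', 'K', 'T'])
{'time': 0.1, 'qpos': array([ 1.27667131e+00,  5.27889010e-02,  1.40159386e+00, -1.66599792e-06,
        1.68860559e+00, -7.02970446e-02]), 'qd': array([ 1.05799886e-03, -1.50967360e-03, -3.15670115e-03, -9.68544278e-04,
       -6.07267913e-06,  1.14557418e-03]), 'joint_efforts': array([ 1.85604738e-03, -3.82579565e+01, -3.60985816e+01, -1.89557409e-05,
        4.84614793e-03,  6.97105997e-05]), 'tool_pos': array([0.11650182, 0.51189133, 0.40396337]), 'tool_rot': array([[-9.75054861e-01,  2.21963637e-01, -4.03032862e-04],
       [ 2.21963982e-01,  9.75053950e-01, -1.33624049e-03],
       [ 9.63819842e-05, -1.39236657e-03, -9.99999026e-01]]), 'contact_force': array([ 0.17182969,  0.05152705, -0.27331641]), 'moment': array([ 0.02885623,  0.0091773 , -0.00299623]), 'grasp_force': 0.0, 'width': 0.08551275151567148}
```

View pics/top0.png

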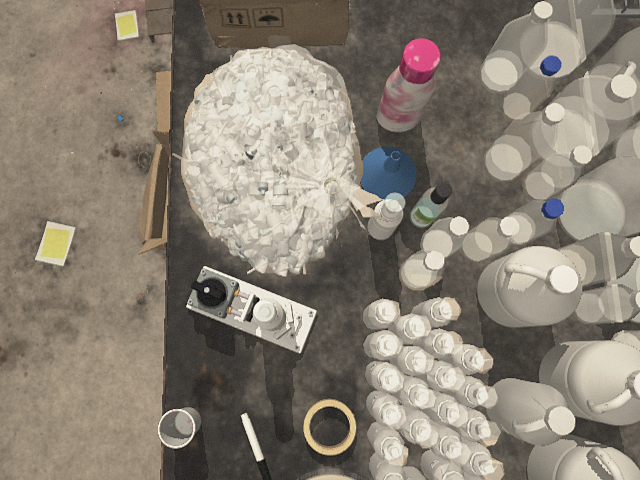

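View pics/side0.png

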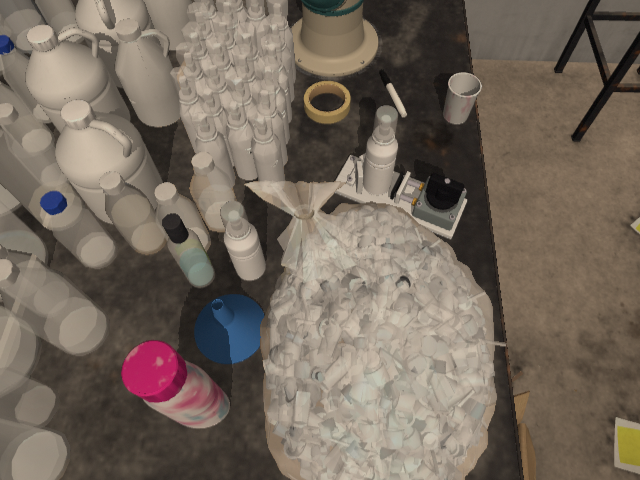

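The top view shows the clamp plate with corners near (205,266), (318,313), (303,353) and (187,308), the knob near (210,291) and the bottle near (265,313). The side view shows the knob near (443,193) and the bottle near (380,155). I'll zoom in next.

```bash
cat > h.py <<'E'
import numpy as np
def ray(s,u,v):
    d=np.linalg.inv(s["K"])@[u,v,1]; R=s["T"][:3,:3]
    return s["T"][:3,3],R@(d*[1,-1,-1])
def plane(s,u,v,z):
    o,d=ray(s,u,v); return o+d*(z-o[2])/d[2]
def proj(s,p):
    q=s["T"][:3,:3].T@(np.asarray(p)-s["T"][:3,3]); q=s["K"]@(q*[1,-1,-1]); return q[:2]/q[2]
E
python3 - <<'E'
import cv2,pickle,numpy as np
from h import *
d=pickle.load(open("snap.pkl","rb"))
a=d["top"]["img"][255:365,175:330]; b=d["side"]["img"][95:245,325:480]
a=cv2.resize(a,None,fx=5,fy=5,interpolation=cv2.INTER_CUBIC)
cv2.imwrite("pics/tz.png",a[:,:,::-1])
b=cv2.resize(b,None,fx=4,fy=4,interpolation=cv2.INTER_CUBIC)[:600]
cv2.imwrite("pics/sz.png",b[:,:,::-1])
for c in[(205,266),(318,313),(303,353),(187,308)]:print(plane(d["top"],*c,.014))
E
```

```text
[0.50699869 0.2377919  0.014     ]
[0.40766398 0.01392744 0.014     ]
[0.33123263 0.04525588 0.014     ]
[0.42409649 0.27233806 0.014     ]
```

View pics/tz.png

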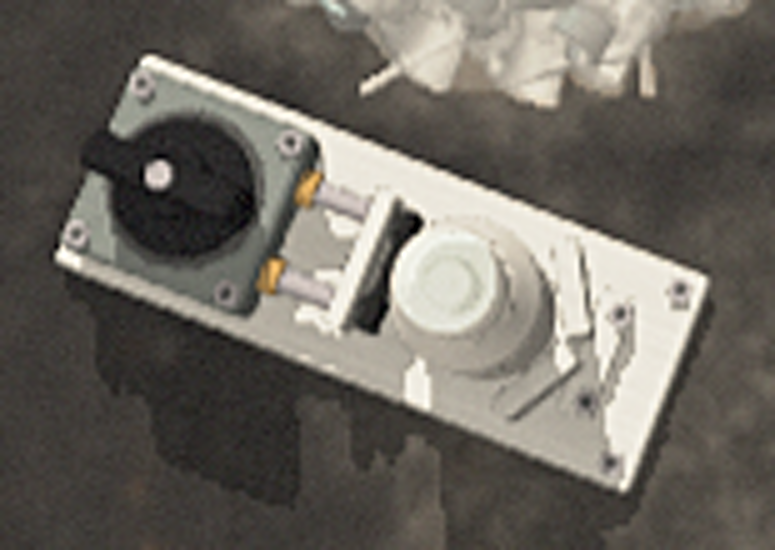

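View pics/sz.png

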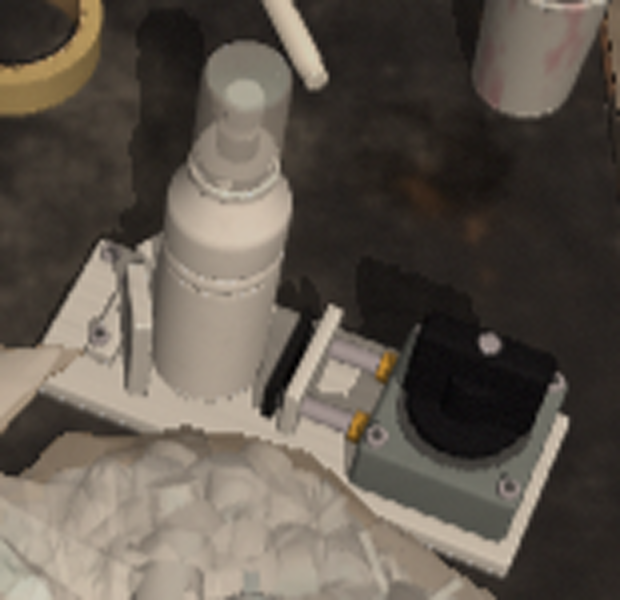

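The crops put the knob's top screw at about (158,174) in the top crop and (490,345) in the side crop. The plate corners are sharp, and the bar points left and slightly up in the top crop. Next I'll work out the geometry and take a wrist picture from above.

```bash
python3 - <<'E'
import cv2,pickle,numpy as np
from h import *
from station import env
d=pickle.load(open("snap.pkl","rb"));t,s=d["top"],d["side"]
T=lambda u,v:(175+(u-2)/5,255+(v-2)/5); S=lambda u,v:(325+(u-1.5)/4,95+(v-1.5)/4)
o1,d1=ray(t,*T(158,174));o2,d2=ray(s,*S(490,345))
k=np.linalg.lstsq(np.c_[d1,-d2],o2-o1,rcond=None)[0];print("screw",o1+k[0]*d1,o2+k[1]*d2)
c=np.array([plane(t,*T(*p),.014)[:2] for p in[(148,55),(708,275),(628,490),(58,262)]])
x=(c[1]+c[2]-c[0]-c[3])/2;print("plate",c,np.linalg.norm(x),np.linalg.norm((c[0]-c[3])))
x/=np.linalg.norm(x);end=(c[0]+c[3])/2
print("x dir",x,"axis est",end+.045*x, end+.038*x)
print("bar side",[plane(s,*S(*p),.104) for p in[(430,320),(560,358),(488,345)]])
print("bar top",[plane(t,*T(*p),.104) for p in[(85,155),(158,174)]])
k=(plane(t,*T(158,174),.104)+plane(s,*S(490,345),.104))/2
print("k",k)
# hover, tool x along bar guess
b=plane(s,*S(430,320),.104)-plane(s,*S(560,358),.104);b[2]=0;b/=np.linalg.norm(b)
for sg in(1,-1):
    X=sg*b;Z=np.array([0,0,-1.]);R=np.c_[X,np.cross(Z,X),Z];print(sg,R[:,1],env.ik([k[0],k[1],.42],R),env.ik([k[0],k[1],.241],R))
w=env.snapshot("wrist");print(w["K"],w["mount"])
E
```

```text
screw [0.45012845 0.21701094 0.10573214] [0.45005405 0.21589638 0.10550753]
plate [[0.50785028 0.23940563]
 [0.4144157  0.01729148]
 [0.33213309 0.0506811 ]
 [0.42610399 0.2739548 ]] 0.24160460798776498 0.088747399033783
x dir [-0.38783506 -0.92172879] axis est [0.44952456 0.21520242] [0.4522394  0.22165452]
bar side [array([0.43711127, 0.19136588, 0.104     ]), array([0.45439535, 0.24553575, 0.104     ]), array([0.44904204, 0.21541819, 0.104     ])]
bar top [array([0.45793116, 0.24402023, 0.104     ]), array([0.45031357, 0.21734766, 0.104     ])]
k [0.44965909 0.21680895 0.104     ]
1 [-0.95268048  0.30397351  0.        ] [ 3.75290472e-01 -2.44455214e-02  1.44789069e+00 -4.44089210e-16
  1.71814748e+00 -2.45744141e+00] [ 3.75290472e-01  1.01399962e-01  1.68412871e+00 -4.44089210e-16
  1.35606398e+00 -2.45744141e+00]
-1 [ 0.95268048 -0.30397351  0.        ] [ 3.75290472e-01 -2.44455214e-02  1.44789069e+00 -4.44089210e-16
  1.71814748e+00  6.84151239e-01] [ 3.75290472e-01  1.01399962e-01  1.68412871e+00 -4.44089210e-16
  1.35606398e+00  6.84151239e-01]
[[355.75986771   0.         320.98018476]
 [  0.         355.75986771 238.95495184]
 [  0.           0.           1.        ]] [[ 7.49202678e-04  9.46338809e-01  3.23175335e-01  8.38290677e-02]
 [ 9.99999172e-01 -3.70804300e-04 -1.23244417e-03 -6.87347284e-04]
 [-1.04647495e-03  3.23175990e-01 -9.46338303e-01  3.08712296e-02]
 [ 0.00000000e+00  0.00000000e+00  0.00000000e+00  1.00000000e+00]]
```

```bash
python3 - <<'E'
import cv2,pickle,numpy as np
from h import *
from station import env
b=np.array([-.0145,-.0535,0])*-1;b/=np.linalg.norm(b)
Z=np.array([0,0,-1.]);R=np.c_[b,np.cross(Z,b),Z]
env.goto([.450,.2165,.38],R);env.dwell(.3)
st=env.read_state();w=env.snapshot("wrist")
M=np.eye(4);M[:3,:3]=st["tool_rot"];M[:3,3]=st["tool_pos"];w["T"]=M@w["mount"]
pickle.dump(w,open("w.pkl","wb"))
print(st["time"],st["qpos"],st["moment"],st["contact_force"],st["tool_pos"],proj(w,[.45,.2165,.104]))
g=np.clip(w["img"].astype(float)*1.8,0,255).astype(np.uint8)
cv2.imwrite("pics/w1.png",g[:,:,::-1])
E
```

```text
2.0833 [ 3.75397763e-01 -1.21067770e-02  1.51493350e+00  1.45713591e-05
  1.63872753e+00  6.39070157e-01] [-0.0089356   0.00889197  0.03422321] [ 0.03296355 -0.07677456 -0.60015485] [0.44980836 0.21692685 0.38002061] [321.98097114 238.33354971]
```

View pics/w1.png

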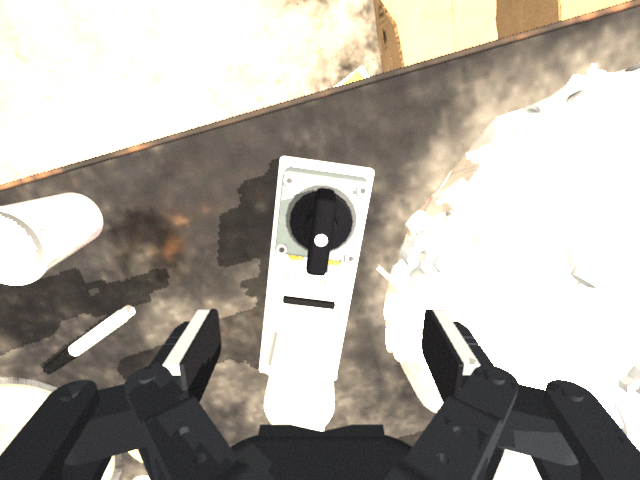

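The wrist view shows the knob screw at (321,240), against a prediction of (322,238). The bar runs from about (325,191) to (317,273), so it's a few degrees off tool x. I'll measure its yaw from the screw and a mask of the dark bar.

```bash
python3 - <<'E'
import cv2,pickle,numpy as np
from h import *
w=pickle.load(open("w.pkl","rb"));im=w["img"]
print("screw",plane(w,321,240,.104))
for p in[((325,191),(317,273))]:
    a,b=plane(w,*p[0],.104),plane(w,*p[1],.104);print(a,b,np.linalg.norm(a-b),np.degrees(np.arctan2(*(a-b)[[1,0]])))
c=cv2.resize(np.clip(im[180:285,265:375].astype(float)*3,0,255).astype(np.uint8),None,fx=5,fy=5,interpolation=cv2.INTER_CUBIC)
cv2.imwrite("pics/w1z.png",c[:,:,::-1])
E
```

```text
screw [0.44897738 0.21544693 0.104     ]
[0.46104119 0.24955796 0.104     ] [0.43924293 0.19086188 0.104     ] 0.06261305163906057 69.62625647445924
```

View pics/w1z.png

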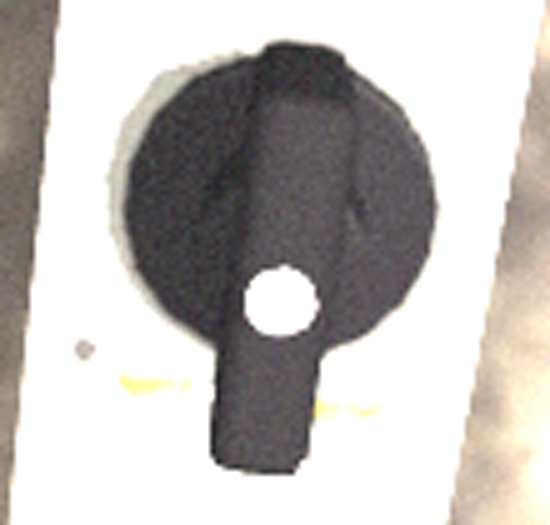

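The crop shows the bar's top face running from mid (305,100) to (260,470), with the screw at (280,301). That puts the bar close to the clamp's x axis at about 67–69°, and I'll confirm the yaw in code. Then I descend and grasp.

```bash
python3 - <<'E'
import pickle,numpy as np
from h import *
from station import env
w=pickle.load(open("w.pkl","rb"))
a,b=plane(w,325.6,199.6,.104),plane(w,316.6,273.6,.104);yaw=np.arctan2(*(a-b)[[1,0]])
print(np.degrees(yaw),np.linalg.norm(a-b),(a+b)/2)
yaw=(yaw+np.radians(67.2))/2
X=np.array([np.cos(yaw),np.sin(yaw),0]);Z=np.array([0,0,-1.]);R=np.c_[X,np.cross(Z,X),Z]
p=np.array([.4497,.2162,.088+env.hold_point_z])
env.goto(p+[0,0,.07],R);env.move_l(p,feed=.08);env.dwell(.3)
s=env.read_state();print(s["time"],s["qpos"],s["contact_force"],s["moment"])
env.command_gripper(.012);env.dwell(.3)
s=env.read_state();print(s["time"],s["qpos"],s["contact_force"],s["moment"],s["width"],s["grasp_force"],s["tool_pos"])
E
```

```text
68.36092331603659 0.05711883868027789 [0.44935354 0.21701066 0.104     ]
3.8333 [3.74104619e-01 9.82868978e-02 1.68314795e+00 1.86765765e-05
 1.35960311e+00 7.61901206e-01] [-0.07490413  0.27706482  0.24306474] [-0.04513149 -0.00858777 -0.0347004 ]
4.7667 [3.74252302e-01 9.84731865e-02 1.68334792e+00 3.44808039e-04
 1.36014887e+00 7.62116667e-01] [-4.03108968  1.16911103  3.89133254] [ 0.07583506  0.71786761 -0.59888499] 0.01536730330728136 59.068949818611145 [0.44959765 0.21626829 0.24281781]
```

```bash
python3 - <<'E'
import numpy as np
from station import env
q0=env.read_state()["qpos"].copy();q0[5]=.762;q0[3]=0
np.save("q0.npy",q0)
for a in(.1,.2,.35,.5,.6,.65,.7):
    q=q0.copy();q[5]+=a;env.move_j(q)
    if a>.4: env.dwell(.15)
    s=env.read_state();print(a,round(s["time"],2),s["qpos"][5]-.762,s["moment"].round(3),s["contact_force"].round(1),s["width"].round(4),s["grasp_force"].round(1))
E
```

```text
Traceback (most recent call last):
AttributeError: 'float' object has no attribute 'round'
```

```bash
cat > turn.py <<'E'
import numpy as np
from station import env
q0=np.load("q0.npy")
def turn(a,dw=.15):
    q=q0.copy();q[5]+=a;env.move_j(q);env.dwell(dw)
    m=[]
    for _ in range(4): m.append(env.read_state()["moment"][2]);env.dwell(.02)
    s=env.read_state()
    print(round(a,3),round(float(s["time"]),2),round(s["qpos"][5]-q0[5],3),"mz",round(np.mean(m),3),round(np.std(m),3),s["contact_force"].round(1),round(float(s["width"]),4),flush=True)
    return np.mean(m)
E
python3 -c "
from turn import *
for a in(.2,.35,.5,.6,.65,.7,.75): turn(a)"
```

```text
0.2 5.48 0.198 mz -0.071 0.027 [-3.1  0.9  4.7] 0.0153
0.35 5.97 0.348 mz 0.129 0.025 [-2.5  2.2  4.2] 0.0153
0.5 6.45 0.497 mz 0.1 0.008 [-3.4  3.   4.3] 0.015
0.6 6.92 0.598 mz -0.082 0.024 [-2.   3.4  5.4] 0.0151
0.65 7.38 0.648 mz -0.09 0.02 [-2.   2.6  3.6] 0.0154
0.7 7.85 0.698 mz -0.089 0.011 [-0.9 -0.5  6.1] 0.0151
0.75 8.32 0.748 mz -0.115 0.009 [-0.8 -0.8  4.6] 0.0152
```

```bash
python3 - <<'E'
import cv2,numpy as np
from station import env
a=env.snapshot("side")["img"][95:245,325:480];b=env.snapshot("wrist")["img"]
a=cv2.resize(a,None,fx=2.5,fy=2.5,interpolation=cv2.INTER_CUBIC);b=cv2.resize(b,(400,300))
o=np.zeros((375,800,3),np.uint8);o[:,:a.shape[1]]=a;o[:300,400:]=np.clip(b*1.4,0,255)
cv2.imwrite("pics/c1.png",o[:,:,::-1])
E
```

```text
(no output)
```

View pics/c1.png

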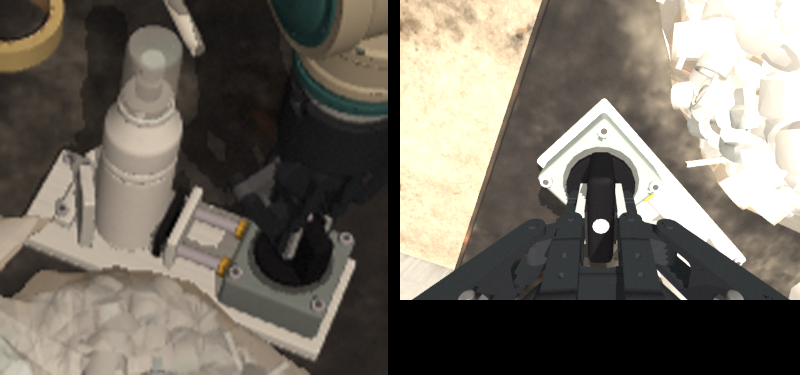

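The knob has turned with the gripper (bar at wrist crop (600,205), aligned between the fingers) and the jaw has come forward. It's broken loose, so I'll carry on in small steps and watch the torque.

```bash
cat > turn.py <<'E'
import numpy as np
from station import env
q0=np.load("q0.npy")
def turn(a):
    q=q0.copy();q[5]+=a;env.move_j(q)
    m=[];e=[]
    for _ in range(8):
        s=env.read_state();m.append(s["moment"][2]);e.append(s["joint_efforts"][5]);env.dwell(.02)
    print(round(a,3),round(float(s["time"]),2),round(s["qpos"][5]-q0[5]-a,4),"mz",np.round(m[::2],3),"e6",np.round(e[::2],3),flush=True)
    return np.mean(m)
E
python3 -c "
from turn import *
for a in(.8,.85,.9,.95,1.0): turn(a)"
```

```text
0.8 8.78 -0.0016 mz [-0.154 -0.144 -0.114 -0.095] e6 [-0.032 -0.091 -0.097 -0.1  ]
0.85 9.17 -0.0016 mz [-0.141 -0.155 -0.146 -0.116] e6 [-0.066 -0.121 -0.116 -0.115]
0.9 9.55 -0.0015 mz [-0.136 -0.144 -0.102 -0.136] e6 [-0.057 -0.103 -0.119 -0.118]
0.95 9.93 -0.0016 mz [-0.095 -0.146 -0.113 -0.149] e6 [-0.056 -0.088 -0.106 -0.11 ]
1.0 10.32 -0.0016 mz [-0.172 -0.158 -0.116 -0.105] e6 [-0.061 -0.108 -0.116 -0.121]
```

```bash
cat > run.py <<'E'
from turn import *
import sys
a,end,thr=map(float,sys.argv[1:4]);h=[]
while a<end:
    a+=.04;h.append(turn(a))
    if len(h)>3 and abs(h[-1]-np.median(h[:max(3,len(h)-3)]))>thr: break
E
python3 run.py 1.0 1.48 .06
```

```text
1.04 10.7 -0.0016 mz [-0.212 -0.219 -0.18  -0.102] e6 [-0.11  -0.124 -0.132 -0.131]
1.08 11.08 -0.0016 mz [-0.169 -0.194 -0.109 -0.075] e6 [-0.086 -0.113 -0.124 -0.128]
1.12 11.47 -0.0016 mz [-0.155 -0.149 -0.082 -0.122] e6 [-0.057 -0.094 -0.1   -0.103]
1.16 11.85 -0.0017 mz [-0.149 -0.048 -0.024 -0.129] e6 [-0.027 -0.053 -0.063 -0.06 ]
1.2 12.23 -0.0017 mz [-0.039 -0.009 -0.024 -0.025] e6 [ 0.035  0.007 -0.006 -0.01 ]
```

The torque has been rising since about 1.10 rad at the expected slope, which puts the squeeze near 10 N. I'll add one small step, release and check.

```bash
python3 - <<'E'
from turn import *
import cv2
turn(1.22)
env.command_gripper(.085);env.dwell(.3)
s=env.read_state();print(s["time"],s["width"],s["moment"].round(3),s["contact_force"].round(2))
p=s["tool_pos"].copy();p[2]+=.14;env.move_l(p,feed=.1);env.dwell(.3)
s=env.read_state();print(s["time"],s["tool_pos"],s["moment"].round(3),s["contact_force"].round(2))
a=env.snapshot("side")["img"][95:245,325:480];b=env.snapshot("wrist")["img"]
a=cv2.resize(a,None,fx=2.5,fy=2.5,interpolation=cv2.INTER_CUBIC);b=cv2.resize(b,(400,300))
o=np.zeros((375,800,3),np.uint8);o[:,:a.shape[1]]=a;o[:300,400:]=np.clip(b*1.4,0,255)
cv2.imwrite("pics/c2.png",o[:,:,::-1])
E
```

```text
1.22 12.62 -0.002 mz [0.133 0.127 0.174 0.124] e6 [0.178 0.151 0.147 0.142]
13.6083 0.08483466402924845 [ 0.018 -0.045  0.058] [ 0.55 -0.11  0.34]
15.4583 [0.44961017 0.21625355 0.3826489 ] [ 0.007 -0.024  0.028] [ 1.19 -0.01  0.82]
```

View pics/c2.png

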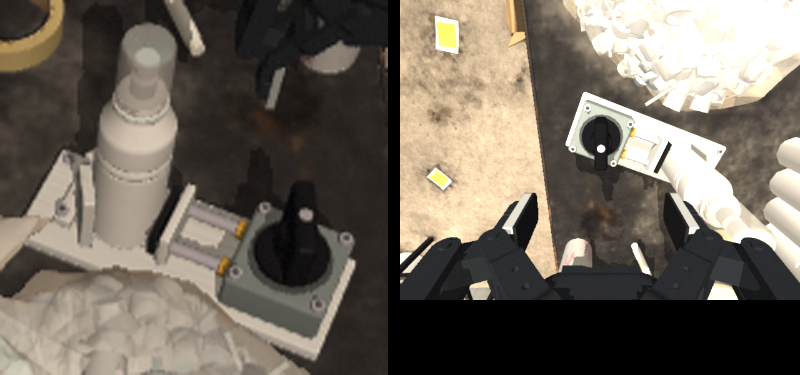

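The side view shows the bottle against the fence at about (95,210) and the pad on it at about (165,225). The knob bar stayed where I left it. To confirm the squeeze by feel, I'll regrasp at the same angle and wind up the torque in micro-steps, with a limit on it (friction 0.25 plus 0.012·F).

```bash
python3 - <<'E'
from turn import *
s=env.read_state();p=s["tool_pos"].copy();p[2]-=.14
print("free e6",s["joint_efforts"][5])
env.move_l(p,feed=.1);env.command_gripper(.012);env.dwell(.2)
q=q0.copy();q[5]+=1.22;a=1.22
while True:
    q[5]=q0[5]+a;env.move_j(q);env.dwell(.06)
    m=[];e=[]
    for _ in range(4):
        s=env.read_state();m.append(s["moment"][2]);e.append(s["joint_efforts"][5]);env.dwell(.01)
    print(round(a,3),round(float(s["time"]),2),np.round(np.mean(m),3),np.round(np.mean(e),3),flush=True)
    if np.mean(e)>.40 or a>1.285: break
    a+=.006
E
```

```text
free e6 1.526576625110465e-05
1.22 18.27 0.033 0.056
1.226 18.62 0.302 0.299
1.232 18.96 0.327 0.324
1.238 19.3 0.33 0.316
1.244 19.64 0.327 0.342
1.25 19.98 0.365 0.351
1.256 20.32 0.35 0.35
1.262 20.67 0.378 0.375
1.268 21.01 0.392 0.382
1.274 21.35 0.385 0.375
1.28 21.69 0.402 0.399
1.286 22.03 0.39 0.411
```

The slope is 1.5 N m/rad, which matches squeezing, and 0.40 N m corresponds to about 12.5 N. I'll release, retreat and hand in.

```bash
python3 - <<'E'
from station import env
import cv2
env.command_gripper(.085);env.dwell(.3)
p=env.read_state()["tool_pos"].copy();p[2]+=.14;env.move_l(p,feed=.12);env.dwell(.5)
s=env.read_state();print(s["time"],s["width"],s["contact_force"].round(2))
print(env.job_done())
E
```

```text
24.8333 0.0848266545635278 [0.2  0.61 0.6 ]
the job is handed in; nothing more can be done
None
```

The knob broke loose and the jaw is run in to about 1.29 rad, squeezing the bottle against the V fence at roughly 12 N by torque feel; the gripper let go and backed off, and I handed the job in at about 25 s (no verdict was returned).

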